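# Hook a support bracket into a slotted upright

## Task

Pick up the loose steel bracket and fit it to the front of the slotted upright: press its two hook tabs into the two uppermost slots until its back plate is flush with the strip, then push it down past the spring catch until it is fully home, and let go. Feel for the slots and press gently, never forcing it (a push of about 25 N is plenty), and leave the other things on the bench alone.

Things in the scene. Friction and masses are not known exactly. Their poses are not given: they have to be found in the camera images.
- bracket_grip (a point): grip point of the loose 0.18-0.33 kg steel bracket (starts standing level): mid web, 32 mm above its underside. x from upturned nose to back plate, y sideways, z up. Base flange 26 wide, 4 thick, x -45 to +85 mm from here. Web 10 mm thick in y, top 46 mm above the underside, higher only beyond x = +30: grip it across y from above. Nose 20 high at x = -43
- bracket_back (a point): point on the rear face of the bracket's back plate (85 mm in x from the grip point), mid width, at the height of the bracket's underside; axes as the grip point. The back plate is 26 mm wide, 78 high, 5 thick, and carries two hook tabs on its rear face. Pushing on the tabs may slowly tilt the bracket in the fingers
- bracket_tab (a point): underside of the upper tab's neck at the rear face, 64 mm above the bracket's underside; the lower tab is alike, 42 mm below. Tabs are 5 mm wide on the mid plane y = 0: a neck 10 mm high runs 9 mm back; beyond a 5 mm gap a round-ended lip hangs 13 mm below the neck's underside. They reach 11 mm behind the rear face
- upright: slotted upright fixed on the table, 185 mm high; foot 125x120x10 mm reaching 20 mm in front of the face. Origin: table height, in the plane of the slotted strip's front face, mid width of the upright; x points into the upright (the way tabs go in), y sideways, z up. The metal strip is 84 mm wide, 4 thick, with 40 mm free depth behind it
- slot_level (a point): height of the uppermost slot's lower edge (136 mm), on the front plane, mid upright; axes as upright. Three slots in one column, each 7.2 mm wide, 28 high, lower edges at 52, 94, 136 mm. The strip is clamped tight but stands up to 16 mm to either side (y) of the upright's middle: not in any given pose, so the slots' y must be seen or felt; x and height are exact
- catch_level (a point): lower edge of the middle slot (94 mm high), 12 mm behind the front plane, where a sprung catch sits. Tabs enter the top two slots with the bracket's underside 85-90 mm above the table (best 87.5). Home is 72 mm, necks resting on the slots' lower edges. On the way down the catch is met at about 82 mm, resists with about 5-15 N (more than the weight) and snaps over at about 76 mm
- side_cutters: side cutters lying flat, 151x47x12 mm; a bystander to leave alone; origin under their centre
- step_gauge: small stepped gauge block, 26x68x24 mm; a bystander to leave alone; origin under its centre
- clamp_knob: star knob with a short stud standing upwards, 36x35x38 mm; a bystander to leave alone; origin under its centre

How it is judged:
By the outcome, as a careful person would: the job done as asked, in the order asked, and still so for the second after the job is handed in, with the robot touching nothing.
It also fails if it takes over 67 s, if anything falls off the work surface, if the arm or the gripper's body presses on something with over 40 N, if the wrist force passes 120 N, or if a joint passes its speed limit or range.

## Robot

A 6-joint arm with a two-finger parallel gripper is mounted at the origin on the work surface; the furniture and walls round the work are solid. World frame = base frame: x ahead of the robot, y to its left, z up, the work surface at z = 0. Lengths are in mm, angles in rad, forces in N, time in s.
With the tool pointing down it reaches from about 300 to 875 mm from the base axis. Payload 6.4 kg.
Tool frame: the origin (TCP) lies between the finger pads; the fingertips stand 8 mm ahead of it and the grasp point (between the pads) lies 11 mm behind it (manip.nose_length is the distance from the TCP to the fingertips, in mm); z points along the fingers, y is the direction in which the jaws open and shut (so a half turn about z gives the same grasp; the last joint's range is limited). The gripper opens to 88 mm and grips with 3 to 60 N. Pads are 18 mm wide; open, the fingers measure 123 mm over their backs; the gripper's body (75 mm by 187 mm) begins 45 mm behind the grasp point.
Start: joints at [-1.367, 0.181, 1.607, -0, 1.354, -0.206], TCP at [229.112, -527.398, 246.714] pointing down, gripper open.
Joint ranges: [-2.99, 2.99], [-0.89, 2.07], [0.3, 2.58], [-1.14, 4.28], [0, 2.63], [-3.12, 3.12]. Speed limits (rad/s): [2.57, 2.57, 3.01, 3.14, 3.14, 3.14].

## Interface

Orientations are given as a unit quaternion [x, y, z, w].
In Python, from station import manip gives the robot as it stands. The module is installed in compiled form; this text tells all that it offers.
- The arm moves only by the shell command python3 -m jog 'ROWS' [FORCE]. ROWS is JSON, a list of rows, each a list of 7 numbers: the shift along the world's x, y, z each as a share of 0.2 m, from -1 to 1, then the turn, a rotation vector about the world's x, y, z each as a share of 180 degrees, from -1 to 1, then the opening, from 0 (shut) to 1 (fully open). In form: [[x, y, z, rx, ry, rz, jaw], ...]. A call has exactly 10 rows; each row is the pose to reach, as a shift and turn from the pose measured when the call began, turning the shorter way round; what a row does not reach only later rows make up. A row lasts 1/12 s, in which the tool goes at most 41.7 mm and 7.16 degrees, less where a joint would pass 70% of its speed; a pose out of reach is approached as far as the arm can. A call with a number of a shift or a turn outside -1 to 1 is refused whole. A call with a gripper value outside its range is refused whole. The fingers move at their own pace and stop on an object; FORCE is the grip in N (left out, the last holds). Time passes only in rows, so rows that repeat a pose let the fingers close, or fill a call up. It gives the time, the measured TCP pose, the force and the opening at its end, in the units of the state.
- manip.get_obs(): the state, without advancing time (a new reading comes with each control period).
- manip.get_image(name): name is "side" or "top"; returns a dict with "pixels" (384x512x3 uint8, blue, green, red), "depth" (384x512 float32, mm along the optical axis (not along the pixel's ray), 0 where there is no reading), "fx", "fy", "cx", "cy" (pixels), "T" (4x4, takes a point from camera to world coordinates). Camera axes: x right, y down, z forward; pixel columns grow to the right and rows downward; lengths in mm; the calibration is good to about 2 mm. A picture is of the moment at which its call begins.
- manip.hand_in(): hands the job in, once; it reports no verdict.
The state is a dict: "clock": time; "joint_positions": joint angles; "joint_velocities": joint speeds; "tau": joint torques, N m; "ee_pos": TCP position; "eef_rot": TCP orientation; "wrist_force": force on the tool from outside, world axes, zero at the start; "wrist_torque": the same for the moment, N m; "gripper_width": finger opening in mm.
Only numpy, scipy, OpenCV 4.12 (cv2) and the standard library are available. Lean on these libraries where they do the work, as an engineer would, in place of code of your own. Each camera call takes 0.05 s, during which the arm holds its last target. There are 200 camera calls.

## Working session

There is one attempt and no reset: what is moved stays moved. The work goes in short steps, Python scripts to look and compute and a shell command to move; the robot and the scene stay as the last step left them, time stands still between calls to the robot, and variables do not carry over. Pictures are saved under pics/ and viewed, about 8 in all and at most 12, crops included, and the job is handed in when it is done.

```bash
mkdir -p pics
cat > h.py <<'E'
import numpy as np,cv2
from station import manip
def grab(n,f):
    d=manip.get_image(n); np.savez(f'{n}.npz',**d); cv2.imwrite(f'pics/{f}.png',d['pixels']); return d
def world(d):
    v,u=np.mgrid[0:384,0:512]; z=d['depth']
    P=np.stack([(u-d['cx'])/d['fx']*z,(v-d['cy'])/d['fy']*z,z,np.ones_like(z)],-1)
    return (P@np.array(d['T']).T)[...,:3]
E
python3 - <<'E'
from h import *
for n in('top','side'):
    d=grab(n,n+'1'); print(n,d['fx'],np.round(d['T'],3).tolist())
o=manip.get_obs();print({k:np.round(v,3).tolist() for k,v in o.items()},manip.nose_length)
E
```

```text
top 408.33056840083606 [[-0.027, -0.994, 0.109, 404.387], [-1.0, 0.025, -0.014, -201.298], [0.011, -0.109, -0.994, 937.131], [0.0, 0.0, 0.0, 1.0]]
side 449.4222458449765 [[0.934, -0.205, 0.293, 229.523], [-0.357, -0.537, 0.764, -901.389], [0.0, -0.819, -0.574, 615.772], [0.0, 0.0, 0.0, 1.0]]
{'clock': 0.1, 'joint_positions': [-1.367, 0.181, 1.608, -0.0, 1.354, -0.206], 'joint_velocities': [0.0, -0.002, -0.003, -0.001, -0.0, 0.001], 'tau': [0.001, -43.482, -34.269, 0.07, 0.034, -0.0], 'ee_pos': [229.007, -526.925, 245.908], 'eef_rot': [0.979, 0.203, -0.0, -0.001], 'wrist_force': [0.278, -0.099, 0.56], 'wrist_torque': [-0.033, 0.022, -0.015], 'gripper_width': 87.821} 8.0
```

View pics/top1.png

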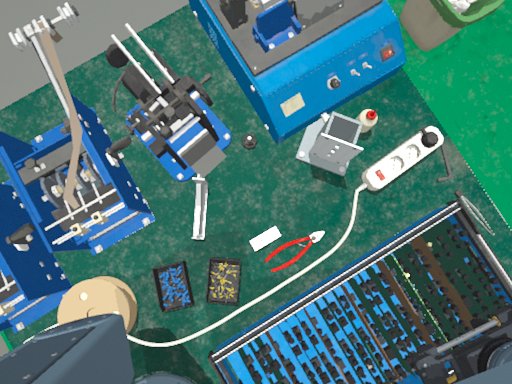

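View pics/side1.png

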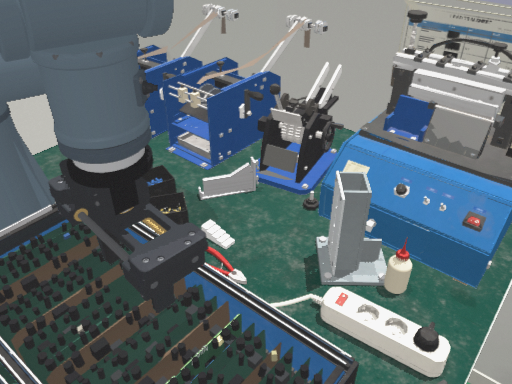

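The top view shows the bracket at about (200,208), the upright at (330,143), the cutters at (295,250), the gauge at (265,238) and the knob at (250,142). In the side view the bracket is at (228,182) and the upright at (350,230).

Run:
```python
from h import *
t=cv2.imread('pics/top1.png');s=cv2.imread('pics/side1.png')
a=cv2.resize(t[95:195,280:390],(440,400),interpolation=3);b=cv2.resize(t[165:250,170:260],None,fx=4,fy=4,interpolation=3)
c=np.zeros((560,800,3),np.uint8);c[:400,:440]=a;c[:340,440:800]=b
cv2.imwrite('pics/topc.png',c)
a=cv2.resize(s[160:290,305:405],None,fx=4,fy=4,interpolation=3);b=cv2.resize(s[140:210,180:280],None,fx=4,fy=4,interpolation=3)
c=np.zeros((560,800,3),np.uint8);c[:520,:400]=a;c[:280,400:]=b
cv2.imwrite('pics/sidec.png',c)
for n,pts in(('top',[(200,208),(201,180),(200,236),(341,128),(325,145),(300,160),(350,165),(312,120),(330,172),(265,238),(250,142)]),('side',[(228,182),(352,180),(335,230),(360,230),(330,270),(400,260),(322,245)])):
    d=dict(np.load(n+'.npz'));W=world(d)
    for p in pts: print(n,p,np.round(W[p[1],p[0]],1))
```

```text
top (200, 208) [467.6 -92.7  45. ]
top (201, 180) [526.8 -97.7  62.9]
top (200, 236) [406.9 -87.4   8. ]
top (341, 128) [ 618.3 -391.8  124. ]
top (325, 145) [ 584.2 -357.9  121.5]
top (300, 160) [ 576.6 -321.     1.6]
top (350, 165) [ 562.5 -438.    -2. ]
top (312, 120) [ 653.4 -342.8   64.5]
top (330, 172) [ 546.9 -390.1   -0.6]
top (265, 238) [ 398.6 -233.7   17.1]
top (250, 142) [ 618.2 -205.7   18.2]
side (228, 182) [469.7 -94.2  30.3]
side (352, 180) [ 614.9 -360.5  171.8]
side (335, 230) [ 571.1 -394.1   98.1]
side (360, 230) [ 606.6 -416.5  105.3]
side (330, 270) [ 565.7 -403.1   10. ]
side (400, 260) [ 653.1 -476.2   72.3]
side (322, 245) [ 583.8 -337.5    9.4]
```

View pics/topc.png

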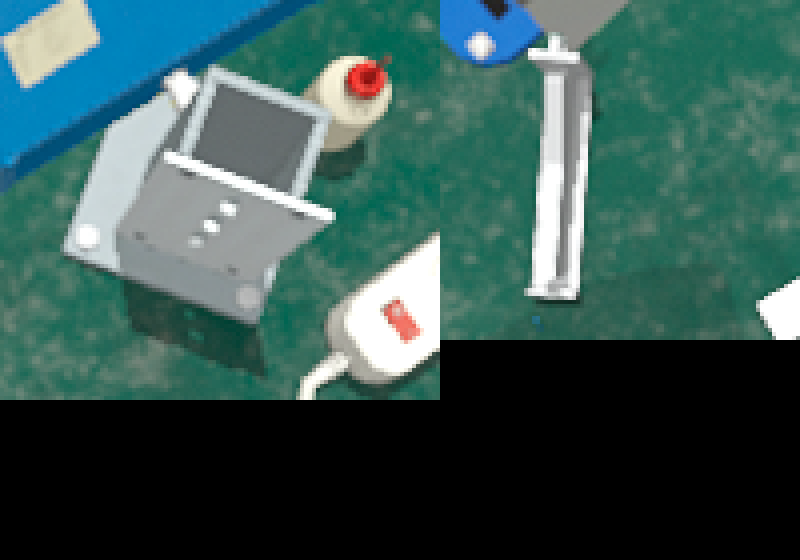

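View pics/sidec.png

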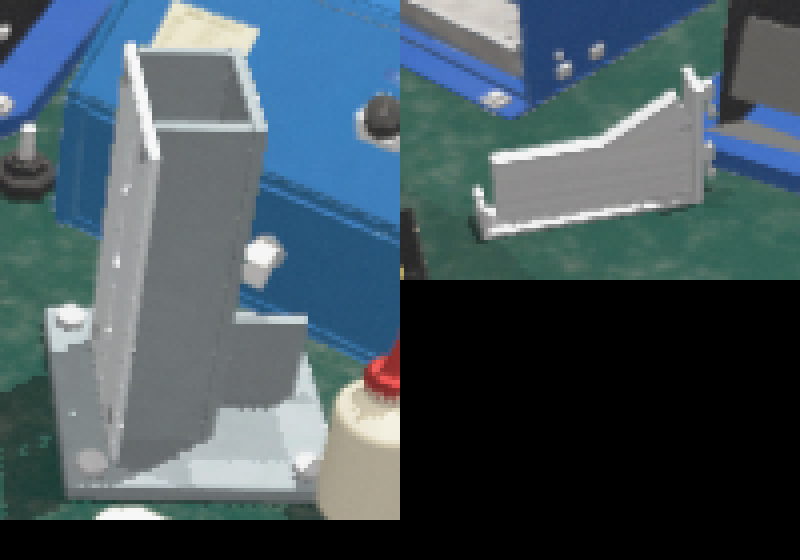

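```bash
cat > m.py <<'E'
from h import *
d=dict(np.load('top.npz'));W=world(d);T=d['T']
def ray(u,v): 
    r=T[:3,:3]@np.array([(u-d['cx'])/d['fx'],(v-d['cy'])/d['fy'],1]);return T[:3,3],r
def onz(u,v,z): o,r=ray(u,v);return o+r*(z-o[2])/r[2]
# strip plane, vertical
m=np.zeros((384,512),np.uint8);cv2.fillPoly(m,[np.array([[325,139],[357,150],[338,165],[315,154]])],1)
P=W[m>0];P=P[(P[:,2]>30)&(P[:,2]<178)]
for i in range(5):
    c=P.mean(0)[:2];_,_,V=np.linalg.svd(P[:,:2]-c,full_matrices=False);n=V[1];r=(P[:,:2]-c)@n;P=P[abs(r)<max(2*r.std(),1)]
if n[0]<0:n=-n
print('n',n,'std',r.std(),len(P),'yaw into upright deg',np.degrees(np.arctan2(n[1],n[0])))
t=np.array([-n[1],n[0]])
g=d['pixels'].min(2)
print(g[142:160,322:345])
for p in[(337,147.2),(332.75,151.5),(328.75,155.5)]:
    o,q=ray(*p);k=((c-o[:2])@n)/(q[:2]@n);X=o+q*k;print('spot',p,X.round(1),'t',(X[:2]@t).round(1))
for p in[(321.2,133.8),(363.5,149)]:
    X=onz(*p,185);print('strip top end',X.round(1),'t',(X[:2]@t).round(1),'n',(X[:2]@n).round(1))
for p in[(296.5,157.5),(344,175.5)]:
    X=onz(*p,10);print('foot front',X.round(1),'t',(X[:2]@t).round(1),'n',(X[:2]@n).round(1))
for p in[(332.5,112),(362.5,122),(353,144),(324,134)]:
    X=onz(*p,185);print('tube top',X.round(1),'t',(X[:2]@t).round(1),'n',(X[:2]@n).round(1))
print('plane n',c@n)
# bracket
h=cv2.cvtColor(d['pixels'],cv2.COLOR_BGR2HSV);m=np.zeros_like(g);m[176:242,188:212]=1
B=W[(m>0)&(h[...,1]<40)]
b=B[(B[:,2]>43)&(B[:,2]<49)];print('webtop',len(b),b.mean(0).round(1))
c2=b[:,:2].mean(0);_,_,V=np.linalg.svd(b[:,:2]-c2,full_matrices=False);v=V[0]*np.sign(V[0][0]);print('dir deg',np.degrees(np.arctan2(v[1],v[0])))
s=B[:,:2]@v;print('s range',[ (lo,s[(B[:,2]>lo)&(B[:,2]<lo+8)].min().round(1),s[(B[:,2]>lo)&(B[:,2]<lo+8)].max().round(1)) for lo in (1,9,17,42,50,60,70)])
p=np.array([-v[1],v[0]]);print('side',np.percentile(b[:,:2]@p,[2,50,98]).round(1),'c',c2@v,'back plate top',B[B[:,2]>72].mean(0))
for q in((194,237.5),(205,238)): print('nose',onz(*q,20).round(1))
for q in((192.3,178.5),(204.3,179)): print('plate top',onz(*q,78).round(1))
E
python3 m.py
```

```text
n [ 0.92520518 -0.37946722] std 0.37848876979440416 501 yaw into upright deg -22.300684652586746
[[155 154 155 155 155 155 154 156 157 155 155 156 156 156 154 150 148 159
  201 235 249 255 255]
 [157 156 156 155 156 154 155 156 156 155 156 158 156 156 154 154 155 150
  150 149 161 201 236]
 [155 154 153 153 153 154 156 155 155 157 157 156 156 154 147 139 138 142
  151 154 153 148 146]
 [155 153 155 155 154 154 155 156 156 156 157 155 152 185 193 147 122 129
  149 154 153 152 152]
 [155 155 155 154 155 155 156 156 156 157 156 154 160 238 255 251 214 164
  149 154 154 154 154]
 [153 154 154 155 156 156 156 157 157 156 155 155 159 224 255 255 241 167
  151 155 155 154 155]
 [154 155 156 156 155 155 157 156 156 155 148 144 150 164 204 233 211 150
  153 154 154 155 155]
 [154 155 156 156 154 155 156 155 153 149 129 114 125 139 149 162 166 152
  155 154 155 156 155]
 [154 155 156 155 154 155 155 154 169 232 249 199 130 135 152 152 152 152
  154 155 156 155 155]
 [154 155 155 155 156 155 156 155 168 247 255 255 212 149 153 153 153 154
  155 156 155 155 155]
 [154 157 155 155 156 156 152 149
[... 1214 characters left out ...]
[ 570.9 -398.6  185. ] t -152.1 n 679.4
tube top [ 591.4 -344.8  185. ] t -94.6 n 678.0
plane n 676.5357017605905
webtop 156 [453.8 -88.3  45.9]
dir deg -6.589636434371098
s range [(1, np.float64(406.7), np.float64(545.0)), (9, np.float64(408.9), np.float64(534.7)), (17, np.float64(409.2), np.float64(534.4)), (42, np.float64(420.2), np.float64(546.4)), (50, np.float64(454.7), np.float64(544.3)), (60, np.float64(501.8), np.float64(535.6)), (70, np.float64(519.9), np.float64(541.9))]
side [-40.8 -35.8 -30.3] c 460.9719821715214 back plate top [522.20566385 -99.35525161 125.07147354]
nose [403.9 -75.5  20. ]
nose [402.2 -99.9  20. ]
plate top [528.3 -81.1  78. ]
plate top [ 526.6 -106.5   78. ]
```

Run:
```python
from h import *
W=np.concatenate([world(dict(np.load(n+'.npz')))[lambda:0] if 0 else world(dict(np.load(n+'.npz'))).reshape(-1,3) for n in('top','side')])
W=W[(W[:,2]>-20)&(W[:,2]<400)]
xs=range(200,700,25);ys=range(50,-601,-25)
print('y:',list(ys))
for x in xs:
    print(x,[int(max(W[(abs(W[:,0]-x)<12.5)&(abs(W[:,1]-y)<12.5),2],default=-1)) for y in ys])
```

```text
y: [50, 25, 0, -25, -50, -75, -100, -125, -150, -175, -200, -225, -250, -275, -300, -325, -350, -375, -400, -425, -450, -475, -500, -525, -550, -575, -600]
200 [8, 4, 4, 360, 8, 10, 10, 9, 110, 111, 111, 108, 77, 96, 100, 102, 97, 94, 92, 347, 347, 346, 392, 399, 399, 107, 98]
225 [59, 4, 3, 399, 4, 2, 4, 10, 10, 107, 110, 111, 111, 94, 104, 99, 104, 103, 91, 346, 347, 393, 399, 373, 399, 399, 345]
250 [60, 3, 291, 399, 24, 26, 6, 22, 24, 27, 10, 109, 111, 110, 111, 85, 105, 96, 98, 101, 314, 393, 399, 399, 399, 399, 345]
275 [399, 399, 335, 399, 21, 46, 43, 27, 24, 45, 7, 11, 12, 110, 111, 110, 110, 100, 101, 95, 104, 100, 398, 399, 399, 347, 345]
300 [359, 399, 399, 399, 44, 45, 46, 20, 20, 45, 6, 3, 8, 12, 9, 109, 110, 110, 109, 105, 108, 101, 106, 95, 92, 345, 345]
325 [4, 4, 46, 24, 46, 43, 46, 25, 25, 46, 3, 3, 11, 14, 9, 13, 107, 110, 110, 112, 90, 100, 97, 97, 95, 99, 94]
350 [3, 42, 46, 46, 46, 5, 45, 48, 45, 47, 3, 9, 11, 12, 13, 11, 10, 9, 109, 111, 111, 110, 95, 93, 96, 99, 106]
375 [4, 3, 4, 3, 3, 5, 3, 4, 3, 4, 26, 27, 13, 13, 12, 14, 9, 10, 10, 6, 108, 111, 111, 109, 9
[... 614 characters left out ...]
 4, 17, 43, 49, 75, 49, 4, 4, 5, 3, 3, 4, 3, 4, 13, 12, 180, 186, 17, 47, 47, 44, 45, 46, 3]
575 [180, 180, 135, 142, 232, 225, 72, 49, 50, 3, 3, 3, 3, 2, 8, 17, 186, 187, 188, 187, 10, 3, 45, 45, 44, 45, 44]
600 [179, 179, 152, 152, 234, 235, 175, 76, 42, 5, 13, 10, 4, 112, 4, 17, 190, 184, 189, 191, 11, 5, 4, 41, 44, 45, 64]
625 [105, 112, 178, 195, 185, 183, 180, 109, 22, 12, 40, 21, 137, 131, 118, 101, 189, 189, 188, 186, 12, 3, 3, 3, 4, 43, 63]
650 [103, 148, 184, 192, 187, 185, 176, 142, 20, 14, 12, 157, 161, 148, 139, 127, 115, 75, 60, 11, 82, 116, 61, 5, 4, 4, 42]
675 [91, 162, 165, 174, 186, 194, 176, 129, 17, 4, 2, 171, 171, 168, 154, 144, 134, 126, 115, 11, 82, 84, 59, 5, 4, 5, 4]
```

```bash
python3 -m jog '[[0.1,0.18,0,0,0,-0.03,1],[0.2,0.36,0,0,0,-0.06,1],[0.3,0.54,0,0,0,-0.09,1],[0.4,0.72,-0.1,0,0,-0.12,1],[0.5,0.9,-0.1,0,0,-0.149,1],[0.55,1,-0.1,0,0,-0.149,1],[0.55,1,-0.1,0,0,-0.149,1],[0.55,1,-0.1,0,0,-0.149,1],[0.55,1,-0.1,0,0,-0.149,1],[0.55,1,-0.1,0,0,-0.149,1]]' 30
```

```text
clock: 0.93
ee_pos: [338.6, -328.0, 226.0]
eef_rot: [1.0, -0.03, 0.0, -0.001]
wrist_force: [0.5, 0.2, 0.3]
gripper_width: 88.2
```

```bash
python3 -m jog '[[0.1,0.18,0,0,0,0,1],[0.2,0.36,0,0,0,0,1],[0.3,0.54,0,0,0,0,1],[0.4,0.72,-0.1,0,0,0,1],[0.5,0.9,-0.1,0,0,0,1],[0.547,1,-0.1,0,0,0,1],[0.547,1,-0.1,0,0,0,1],[0.547,1,-0.1,0,0,0,1],[0.547,1,-0.1,0,0,0,1],[0.547,1,-0.1,0,0,0,1]]'
python3 -m jog '[[0,0.1,-0.1,0,0,0,1],[0,0.193,-0.2,0,0,0,1],[0,0.193,-0.3,0,0,0,1],[0,0.193,-0.4,0,0,0,1],[0,0.193,-0.5,0,0,0,1],[0,0.193,-0.5,0,0,0,1],[0,0.193,-0.5,0,0,0,1],[0,0.193,-0.5,0,0,0,1],[0,0.193,-0.5,0,0,0,1],[0,0.193,-0.5,0,0,0,1]]'
python3 - <<'E'
from h import *
print(manip.get_obs()['ee_pos'])
s=grab('side','s2')['pixels']; t=grab('top','t2')['pixels']
a=cv2.resize(s[60:220,130:300],(425,400));b=cv2.resize(t[150:260,150:250],(364,400))
cv2.imwrite('pics/c2.png',np.hstack([a,b]))
E
```

```text
clock: 1.77
ee_pos: [447.8, -129.6, 206.1]
eef_rot: [1.0, -0.031, 0.0, -0.0]
wrist_force: [0.3, -0.1, -0.3]
gripper_width: 88.0
clock: 2.6
ee_pos: [448.7, -91.8, 107.5]
eef_rot: [1.0, -0.031, 0.001, 0.0]
wrist_force: [0.4, 0.4, -0.1]
gripper_width: 87.7
[448.65318245 -91.8156608  107.47452572]
```

View pics/c2.png

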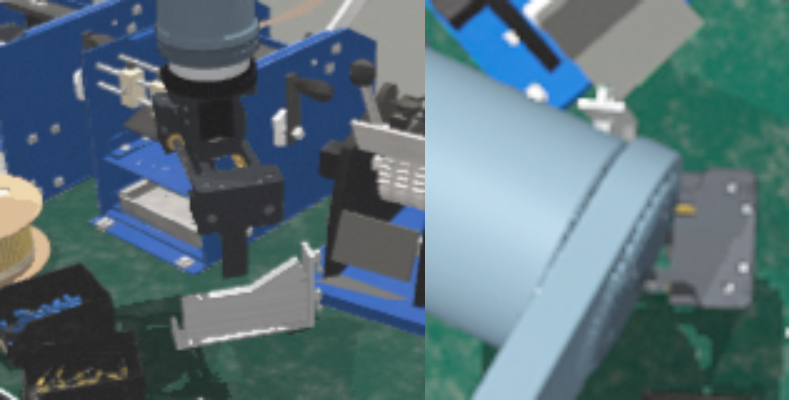

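The side view shows the near finger at crop (233,275), just above the bracket web. I'll descend and then close.

```bash
python3 -m jog '[[0,0.009,-0.1,0,0,0,1],[0,0.009,-0.2,0,0,0,1],[0,0.009,-0.28,0,0,0,1],[0,0.009,-0.34,0,0,0,1],[0,0.009,-0.39,0,0,0,1],[0,0.009,-0.42,0,0,0,1],[0,0.009,-0.432,0,0,0,1],[0,0.009,-0.432,0,0,0,1],[0,0.009,-0.432,0,0,0,1],[0,0.009,-0.432,0,0,0,1]]'
python3 -m jog '[[0,0,0,0,0,0,0],[0,0,0,0,0,0,0],[0,0,0,0,0,0,0],[0,0,0,0,0,0,0],[0,0,0,0,0,0,0],[0,0,0,0,0,0,0],[0,0,0,0,0,0,0],[0,0,0,0,0,0,0],[0,0,0,0,0,0,0],[0,0,0,0,0,0,0]]' 50
```

```text
clock: 3.53
ee_pos: [449.0, -89.9, 21.4]
eef_rot: [1.0, -0.031, 0.002, 0.0]
wrist_force: [0.6, -0.6, -0.9]
gripper_width: 88.2
clock: 4.37
ee_pos: [448.9, -89.9, 21.3]
eef_rot: [1.0, -0.031, 0.002, 0.0]
wrist_force: [-0.0, 0.6, -0.1]
gripper_width: 23.2
```

```bash
python3 -m jog '[[0,0,0,0,0,0,0],[0,0,0,0,0,0,0],[0,0,0,0,0,0,0],[0,0,0,0,0,0,0],[0,0,0,0,0,0,0],[0,0,0,0,0,0,0],[0,0,0,0,0,0,0],[0,0,0,0,0,0,0],[0,0,0,0,0,0,0],[0,0,0,0,0,0,0]]' 50
python3 -m jog '[[0,0,0.02,0,0,0,0],[0,0,0.05,0,0,0,0],[0,0,0.12,0,0,0,0],[0,0,0.2,0,0,0,0],[0,0,0.3,0,0,0,0],[0,0,0.4,0,0,0,0],[0,0,0.5,0,0,0,0],[0,0,0.5,0,0,0,0],[0,0,0.5,0,0,0,0],[0,0,0.5,0,0,0,0]]'
```

```text
clock: 5.2
ee_pos: [448.9, -89.8, 21.3]
eef_rot: [1.0, -0.031, 0.002, 0.0]
wrist_force: [-0.8, 1.7, 2.2]
gripper_width: 9.8
clock: 6.03
ee_pos: [448.2, -89.7, 120.5]
eef_rot: [1.0, -0.031, 0.001, 0.0]
wrist_force: [-0.1, 0.1, -2.7]
gripper_width: 9.2
```

```bash
python3 -m jog '[[0,-0.1,0.02,0,0,-0.02,0],[0,-0.2,0.02,0,0,-0.04,0],[0,-0.35,0.02,0,0,-0.06,0],[0,-0.5,0.02,0,0,-0.08,0],[0,-0.65,0.02,0,0,-0.104,0],[0,-0.8,0.02,0,0,-0.104,0],[0.05,-0.9,0,0,0,-0.104,0],[0.1,-1,0,0,0,-0.104,0],[0.1,-1,0,0,0,-0.104,0],[0.1,-1,0,0,0,-0.104,0]]'
python3 -m jog '[[0,-0.1,0,0,0,0,0],[0,-0.2,-0.03,0,0,0,0],[0.007,-0.228,-0.058,0,0,0,0],[0.007,-0.228,-0.058,0,0,0,0],[0.007,-0.228,-0.058,0,0,0,0],[0.007,-0.228,-0.058,0,0,0,0],[0.007,-0.228,-0.058,0,0,0,0],[0.007,-0.228,-0.058,0,0,0,0],[0.007,-0.228,-0.058,0,0,0,0],[0.007,-0.228,-0.058,0,0,0,0]]'
python3 - <<'E'
from h import *
o=manip.get_obs();print(o['ee_pos'],o['eef_rot'])
s=grab('side','s3')['pixels']; t=grab('top','t3')['pixels']
a=cv2.resize(s[150:290,260:400],(400,400),interpolation=3);b=cv2.resize(t[100:220,270:390],(400,400),interpolation=3)
cv2.imwrite('pics/c3.png',np.hstack([a,b]))
E
```

```text
clock: 6.87
ee_pos: [467.4, -289.8, 118.4]
eef_rot: [0.981, -0.194, -0.0, -0.001]
wrist_force: [-0.2, 0.7, -3.0]
gripper_width: 9.7
clock: 7.7
ee_pos: [469.0, -335.1, 107.1]
eef_rot: [0.981, -0.193, -0.0, -0.0]
wrist_force: [-0.3, -0.3, -2.3]
gripper_width: 9.6
[ 468.95112762 -335.10824146  107.09261355] [ 9.81115356e-01 -1.93422857e-01 -2.71460608e-04 -4.28001237e-04]
```

View pics/c3.png

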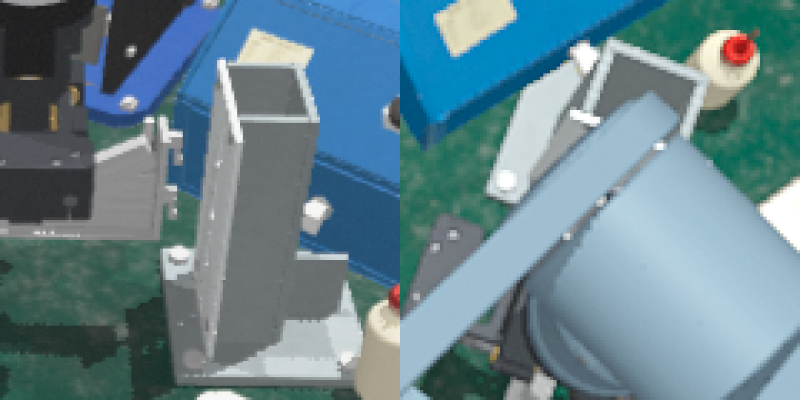

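Run:
```python
from h import *
d=dict(np.load('top.npz'));T=d['T'];n=np.array([.92521,-.37947]);t=np.array([.37947,.92521])
g=d['pixels'].min(2);print(g[129:142,314:334])
def onz(u,v,z):
    o=T[:3,3];r=T[:3,:3]@np.array([(u-d['cx'])/d['fx'],(v-d['cy'])/d['fy'],1]);return o+r*(z-o[2])/r[2]
for p in((320.5,133),(320.5,134),(321,133.5)):
    X=onz(*p,163.8);print(X.round(1),'t',X[:2]@t,'n',X[:2]@n)
print('grip t,n',np.array([468.95,-335.11])@t,np.array([468.95,-335.11])@n)
W=world(d);print(W[130:140,318:330,2].round(0).astype(int))
s=dict(np.load('side.npz'));W=world(s)
# bracket region points in side view
R=W[185:236,262:326].reshape(-1,3);h=cv2.cvtColor(s['pixels'],cv2.COLOR_BGR2HSV)[185:236,262:326].reshape(-1,3)
tt=R[:,:2]@t;nn=R[:,:2]@n;k=(h[:,1]<50)&(nn<668)&(nn>560)&(R[:,2]>60)
for a in range(570,668,6):
    q=k&(abs(nn-a)<3);
    if q.sum()>5: print(a,q.sum(),'z',R[q,2].min().round(1),R[q,2].max().round(1),'t',np.percentile(tt[q],[5,50,95]).round(1))
```

```text
[[206 207 207 208 208 209 194 144 110 113 109 135 190 209 202 170  98 103
  104 105]
 [207 208 207 208 209 202 167 116 111 110 102 165 205 206 180 117 102 102
  103 105]
 [208 207 207 205 204 179 125 107 110 107 108 180 212 199 162 100 101 104
  105 103]
 [207 206 206 206 191 140 104 154 159 104 137 192 209 184 127 100 103 104
  105 100]
 [207 206 206 199 163 109 142 238 255 247 204 165 187 173  94 100 103 104
  100  96]
 [207 208 203 175 123 117 156 241 255 255 255 255 251 207 118  94  98 100
   99 116]
 [208 208 197 150 111 137 154 188 236 252 255 255 255 255 255 242 150  96
  118 143]
 [209 211 191 132 124 151 158 154 151 150 193 240 255 255 255 240 140 118
  147 152]
 [209 206 175 122 143 157 157 157 157 157 145 118 145 206 208 146 117 148
  154 149]
 [209 194 146 135 157 158 158 158 158 159 151 127  95  85 100 122 144 148
  151 155]
 [211 184 128 150 160 158 157 158 159 161 161 145 105  98 127 152 150 143
  156 159]
 [206 177 147 158 158 157 157 159 159 158 143 117 106 133 152 158 149 153
  159 159]
 [194 164 158 158 158 158 158 160 157 135 100 104 133 154 159 153 155 159
  160 
[... 729 characters left out ...]
443 448 449]]
570 188 z 86.2 206.7 t [-225.8 -213.5 -142.2]
576 164 z 85.8 207.1 t [-225.4 -216.5 -137.5]
582 183 z 84.8 207.3 t [-225.3 -212.2 -140. ]
588 173 z 86.3 206.7 t [-225.6 -216.  -136.3]
594 154 z 85.9 206.6 t [-224.6 -211.6 -136. ]
600 22 z 86.8 108.6 t [-145.4 -138.7 -136.2]
606 114 z 86.0 142.6 t [-143.3 -136.6 -131.4]
612 104 z 86.1 145.4 t [-143.5 -136.7 -132.3]
618 118 z 86.4 149.8 t [-142.  -136.9 -132.1]
624 125 z 86.6 153.2 t [-142.6 -136.5 -131.3]
630 121 z 87.5 156.0 t [-142.1 -136.6 -132.5]
636 113 z 87.0 153.2 t [-143.3 -136.6 -132.3]
642 173 z 86.7 163.8 t [-146.1 -143.  -124.5]
648 47 z 98.1 162.8 t [-144.1 -134.3 -127.1]
654 49 z 94.6 160.7 t [-135.8 -134.  -129.9]
```

```bash
python3 -m jog '[[0,0,0.01,0,0,0,0],[0.02,-0.008,0.01,0,0,0,0],[0.04,-0.016,0.01,0,0,0,0],[0.06,-0.025,0.01,0,0,0,0],[0.079,-0.032,0.01,0,0,0,0],[0.079,-0.032,0.01,0,0,0,0],[0.079,-0.032,0.01,0,0,0,0],[0.079,-0.032,0.01,0,0,0,0],[0.079,-0.032,0.01,0,0,0,0],[0.079,-0.032,0.01,0,0,0,0]]'
python3 - <<'E'
from h import *
s=grab('side','s4');W=world(s)
cv2.imwrite('pics/c4.png',cv2.resize(s['pixels'][170:250,290:370],(560,560),interpolation=3))
o=manip.get_obs();n=np.array([.92521,-.37947]);t=np.array([.37947,.92521]);p=o['ee_pos'][:2];print(o['ee_pos'],p@n,p@t)
E
```

```text
clock: 8.63
ee_pos: [484.5, -341.6, 108.9]
eef_rot: [0.981, -0.194, -0.0, -0.001]
wrist_force: [-0.3, 0.7, -3.5]
gripper_width: 9.8
[ 484.51049092 -341.61966158  108.94565825] 577.9083642810649 -132.21273109929552
```

View pics/c4.png

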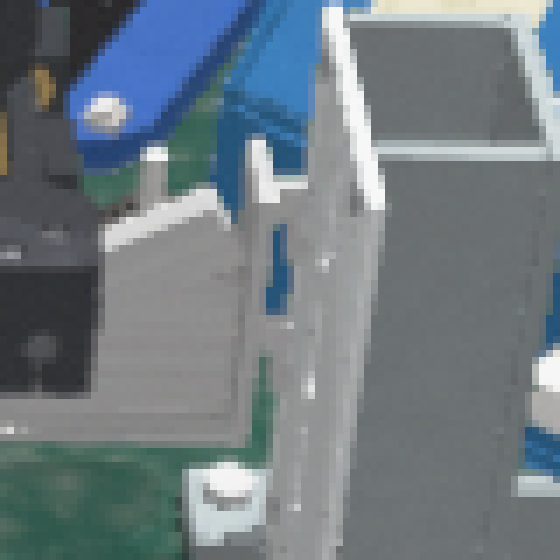

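The tabs, at crop (290,190) and (275,325), stand just short of the strip and look in line with the slots, whose lower-edge glints are at (325,262) and (308,388). I'll go in slowly.

```bash
python3 -m jog '[[0.005,-0.002,0,0,0,0,0],[0.01,-0.004,0,0,0,0,0],[0.014,-0.006,0,0,0,0,0],[0.018,-0.0075,0,0,0,0,0],[0.023,-0.0095,0,0,0,0,0],[0.023,-0.0095,0,0,0,0,0],[0.023,-0.0095,0,0,0,0,0],[0.023,-0.0095,0,0,0,0,0],[0.023,-0.0095,0,0,0,0,0],[0.023,-0.0095,0,0,0,0,0]]'
```

```text
clock: 9.52
ee_pos: [489.1, -343.5, 108.9]
eef_rot: [0.981, -0.194, -0.0, -0.001]
wrist_force: [0.1, -0.3, -2.8]
gripper_width: 9.5
```

```bash
python3 -m jog '[[0.004,-0.0015,0,0,0,0,0],[0.008,-0.003,0,0,0,0,0],[0.012,-0.005,0,0,0,0,0],[0.016,-0.0065,0,0,0,0,0],[0.02,-0.008,0,0,0,0,0],[0.023,-0.0095,0,0,0,0,0],[0.023,-0.0095,0,0,0,0,0],[0.023,-0.0095,0,0,0,0,0],[0.023,-0.0095,0,0,0,0,0],[0.023,-0.0095,0,0,0,0,0]]'; python3 -c "
from station import manip
print(manip.get_obs()['wrist_torque'])"
```

```text
clock: 10.35
ee_pos: [493.8, -345.4, 109.0]
eef_rot: [0.981, -0.194, -0.0, -0.0]
wrist_force: [1.0, 0.8, -3.1]
gripper_width: 9.4
[ 0.20426124 -0.02551846  0.10769735]
```

```bash
python3 -m jog '[[0.004,-0.0015,0,0,0,0,0],[0.008,-0.003,0,0,0,0,0],[0.012,-0.005,0,0,0,0,0],[0.012,-0.005,0,0,0,0,0],[0.014,-0.006,0,0,0,0,0],[0.014,-0.006,0,0,0,0,0],[0.014,-0.006,0,0,0,0,0],[0.014,-0.006,0,0,0,0,0],[0.014,-0.006,0,0,0,0,0],[0.014,-0.006,0,0,0,0,0]]'; python3 -c "
from station import manip
print(manip.get_obs()['wrist_torque'])"
```

```text
clock: 11.18
ee_pos: [496.6, -346.6, 109.0]
eef_rot: [0.981, -0.194, -0.0, -0.0]
wrist_force: [-0.4, 1.7, -3.5]
gripper_width: 9.6
[0.24334428 0.02156776 0.10918096]
```

```bash
python3 -m jog '[[0.002,-0.001,0,0,0,0,0],[0.004,-0.0015,0,0,0,0,0],[0.006,-0.0025,0,0,0,0,0],[0.007,-0.003,0,0,0,0,0],[0.007,-0.003,0,0,0,0,0],[0.007,-0.003,0,0,0,0,0],[0.007,-0.003,0,0,0,0,0],[0.007,-0.003,0,0,0,0,0],[0.007,-0.003,0,0,0,0,0],[0.007,-0.003,0,0,0,0,0]]'; python3 -c "
from station import manip
print(manip.get_obs()['wrist_torque'])"
```

```text
clock: 12.02
ee_pos: [498.0, -347.2, 109.0]
eef_rot: [0.981, -0.194, -0.0, -0.0]
wrist_force: [-0.0, 0.7, -2.8]
gripper_width: 9.7
[0.24543058 0.03186938 0.06469261]
```

```bash
python3 -m jog '[[0.002,-0.001,0,0,0,0,0],[0.004,-0.0015,0,0,0,0,0],[0.006,-0.0025,0,0,0,0,0],[0.007,-0.003,0,0,0,0,0],[0.007,-0.003,0,0,0,0,0],[0.007,-0.003,0,0,0,0,0],[0.007,-0.003,0,0,0,0,0],[0.007,-0.003,0,0,0,0,0],[0.007,-0.003,0,0,0,0,0],[0.007,-0.003,0,0,0,0,0]]'
python3 - <<'E'
from h import *
s=grab('side','s5')
cv2.imwrite('pics/c5.png',cv2.resize(s['pixels'][170:250,290:370],(560,560),interpolation=3))
o=manip.get_obs();print(o['ee_pos'],o['wrist_force'],o['wrist_torque'])
E
```

```text
clock: 12.85
ee_pos: [499.0, -347.5, 108.7]
eef_rot: [0.981, -0.194, -0.001, -0.001]
wrist_force: [-4.7, 3.7, -2.9]
gripper_width: 9.6
[ 499.04016995 -347.49735724  108.65404504] [-3.83781488  2.99542175 -3.62290159] [0.52052153 0.60669118 0.06661076]
```

View pics/c5.png

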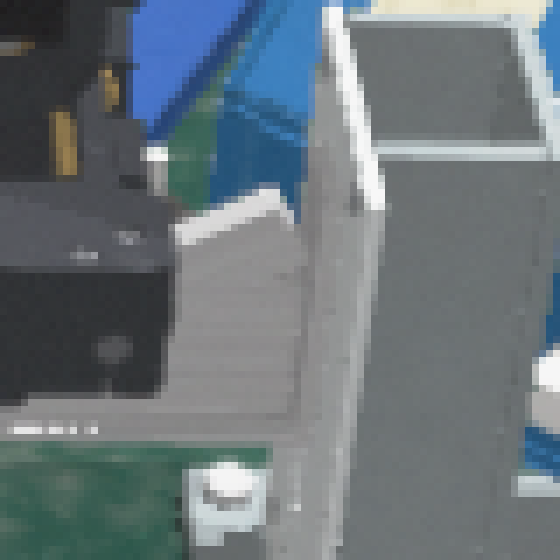

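The plate now meets the strip around crop (305,300), with the tabs gone into the slots. A bit more press will confirm it is flush.

```bash
python3 -m jog '[[0.002,-0.001,0,0,0,0,0],[0.005,-0.002,0,0,0,0,0],[0.005,-0.002,0,0,0,0,0],[0.005,-0.002,0,0,0,0,0],[0.005,-0.002,0,0,0,0,0],[0.005,-0.002,0,0,0,0,0],[0.005,-0.002,0,0,0,0,0],[0.005,-0.002,0,0,0,0,0],[0.005,-0.002,0,0,0,0,0],[0.005,-0.002,0,0,0,0,0]]'; python3 -c "
from station import manip
o=manip.get_obs();print(o['ee_pos'],o['wrist_torque'])"
```

```text
clock: 13.73
ee_pos: [499.2, -347.4, 108.5]
eef_rot: [0.981, -0.194, -0.002, -0.001]
wrist_force: [-6.4, 4.5, -0.8]
gripper_width: 9.6
[ 499.17575539 -347.42188553  108.47152599] [0.58502614 0.89154816 0.08616659]
```

```bash
python3 -m jog '[[0.002,-0.001,-0.003,0,0,0,0],[0.002,-0.001,-0.006,0,0,0,0],[0.002,-0.001,-0.01,0,0,0,0],[0.002,-0.001,-0.015,0,0,0,0],[0.002,-0.001,-0.02,0,0,0,0],[0.002,-0.001,-0.023,0,0,0,0],[0.002,-0.001,-0.025,0,0,0,0],[0.002,-0.001,-0.025,0,0,0,0],[0.002,-0.001,-0.025,0,0,0,0],[0.002,-0.001,-0.025,0,0,0,0]]'; python3 -c "
from station import manip
o=manip.get_obs();print(o['ee_pos'],o['wrist_torque'])"
```

```text
clock: 14.57
ee_pos: [499.2, -347.5, 104.2]
eef_rot: [0.981, -0.194, -0.002, -0.001]
wrist_force: [-7.3, 4.9, 2.7]
gripper_width: 9.7
[ 499.15081654 -347.53941778  104.17760239] [0.66055875 0.88001069 0.06806845]
```

```bash
python3 -m jog '[[0.001,0,-0.003,0,0,0,0],[0.001,0,-0.006,0,0,0,0],[0.001,0,-0.01,0,0,0,0],[0.001,0,-0.014,0,0,0,0],[0.001,0,-0.018,0,0,0,0],[0.001,0,-0.02,0,0,0,0],[0.001,0,-0.02,0,0,0,0],[0.001,0,-0.02,0,0,0,0],[0.001,0,-0.02,0,0,0,0],[0.001,0,-0.02,0,0,0,0]]'; python3 -c "
from station import manip
o=manip.get_obs();print(o['ee_pos'],o['wrist_torque'])"
```

```text
clock: 15.4
ee_pos: [498.8, -347.6, 101.4]
eef_rot: [0.981, -0.193, -0.003, -0.001]
wrist_force: [-10.4, 4.7, 6.8]
gripper_width: 9.7
[ 498.82514941 -347.57041161  101.38240936] [0.73401627 1.01604713 0.09852134]
```

```bash
python3 -m jog '[[0,0,-0.004,0,0,0,0],[0,0,-0.008,0,0,0,0],[0,0,-0.012,0,0,0,0],[0,0,-0.016,0,0,0,0],[0,0,-0.02,0,0,0,0],[0,0,-0.024,0,0,0,0],[0,0,-0.024,0,0,0,0],[0,0,-0.024,0,0,0,0],[0,0,-0.024,0,0,0,0],[0,0,-0.024,0,0,0,0]]'; python3 -c "
from station import manip
o=manip.get_obs();print(o['ee_pos'],o['wrist_torque'])"
```

```text
clock: 16.23
ee_pos: [498.7, -347.9, 99.6]
eef_rot: [0.981, -0.193, -0.003, -0.001]
wrist_force: [-12.8, 9.1, 17.2]
gripper_width: 9.7
[ 498.65468167 -347.85027261   99.5555333 ] [1.30838086 1.62330364 0.20431086]
```

```bash
python3 -m jog '[[-0.005,0.002,-0.005,0,0,0,0],[-0.005,0.002,-0.01,0,0,0,0],[-0.005,0.002,-0.014,0,0,0,0],[-0.005,0.002,-0.017,0,0,0,0],[-0.005,0.002,-0.02,0,0,0,0],[-0.005,0.002,-0.02,0,0,0,0],[-0.005,0.002,-0.02,0,0,0,0],[-0.005,0.002,-0.02,0,0,0,0],[-0.005,0.002,-0.02,0,0,0,0],[-0.005,0.002,-0.02,0,0,0,0]]'; python3 -c "
from station import manip
o=manip.get_obs();print(o['ee_pos'],o['wrist_torque'])"
```

```text
clock: 17.07
ee_pos: [498.5, -348.1, 99.3]
eef_rot: [0.981, -0.193, -0.002, 0.0]
wrist_force: [-11.4, 9.5, 20.1]
gripper_width: 9.7
[ 498.48327113 -348.0914206    99.2826749 ] [1.38279243 1.21939375 0.22115436]
```

Run:
```python
from h import *
s=grab('side','s6')
cv2.imwrite('pics/c6.png',cv2.resize(s['pixels'][170:250,260:370],(770,560),interpolation=3))
W=world(s);n=np.array([.92521,-.37947]);t=np.array([.37947,.92521])
tt=W[...,:2]@t;nn=W[...,:2]@n;h=cv2.cvtColor(s['pixels'],cv2.COLOR_BGR2HSV)
k=(h[...,1]<50)&(tt>-150)&(tt<-125)&(W[...,2]>55)
for a in range(540,678,6):
    q=k&(abs(nn-a)<3)
    if q.sum()>5: print(a,q.sum(),'zmin',W[q][:,2].min().round(1),'zmax',W[q][:,2].max().round(1))
```

```text
546 17 zmin 77.4 zmax 97.1
552 36 zmin 76.3 zmax 96.1
558 92 zmin 76.9 zmax 305.7
564 85 zmin 76.5 zmax 265.3
570 61 zmin 76.9 zmax 263.6
576 86 zmin 77.1 zmax 235.9
582 86 zmin 76.3 zmax 233.1
588 90 zmin 77.0 zmax 229.5
594 91 zmin 78.9 zmax 227.9
600 87 zmin 80.2 zmax 227.6
606 90 zmin 79.1 zmax 229.3
612 83 zmin 78.9 zmax 233.9
618 48 zmin 78.2 zmax 257.2
624 57 zmin 80.0 zmax 262.8
630 66 zmin 79.0 zmax 383.6
636 27 zmin 80.7 zmax 361.6
642 88 zmin 79.0 zmax 140.8
648 116 zmin 80.7 zmax 144.4
654 118 zmin 78.7 zmax 147.1
660 132 zmin 80.4 zmax 151.0
666 110 zmin 79.8 zmax 145.3
672 175 zmin 81.8 zmax 160.6
```

View pics/c6.png

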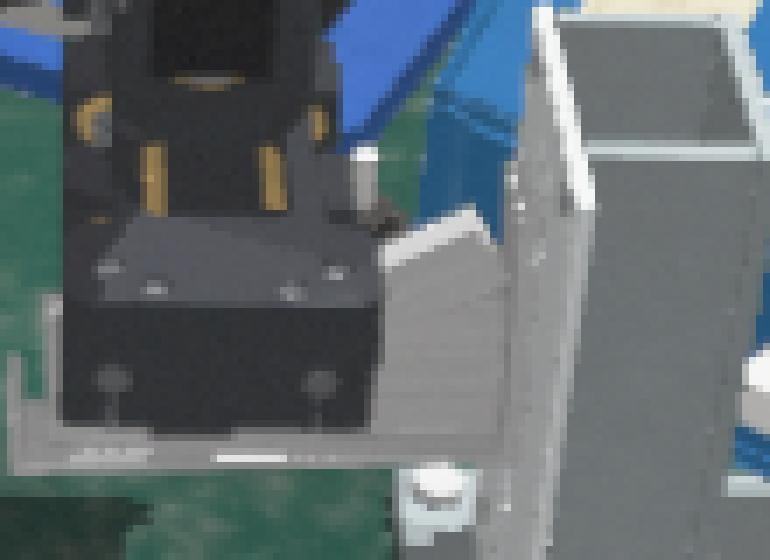

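The view shows the bracket tilted about 2° nose-down, with the underside at crop y≈470 at the nose and ≈462 at the strip, so the push is partly jammed. I'll ease the down push and pitch the nose back up.

```bash
python3 -m jog '[[-0.002,0.001,0,0.002,0.004,0,0],[-0.002,0.001,0,0.003,0.008,0,0],[-0.002,0.001,0,0.005,0.011,0,0],[-0.002,0.001,0,0.006,0.014,0,0],[-0.002,0.001,0,0.006,0.014,0,0],[-0.002,0.001,0,0.006,0.014,0,0],[-0.002,0.001,0,0.006,0.014,0,0],[-0.002,0.001,0,0.006,0.014,0,0],[-0.002,0.001,0,0.006,0.014,0,0],[-0.002,0.001,0,0.006,0.014,0,0]]' 60; python3 -c "
from station import manip
o=manip.get_obs();print(o['ee_pos'],o['eef_rot'],o['wrist_torque'])"
```

```text
clock: 17.95
ee_pos: [498.6, -348.2, 101.0]
eef_rot: [0.981, -0.193, -0.025, -0.004]
wrist_force: [-6.5, 5.8, 6.5]
gripper_width: 9.1
[ 498.59892826 -348.19918522  100.96436407] [ 0.98095688 -0.19258465 -0.02479147 -0.00448808] [0.68157378 0.49109074 0.17309482]
```

```bash
python3 -m jog '[[0,0,-0.005,0,0,0,0],[0,0,-0.01,0,0,0,0],[0,0,-0.015,0,0,0,0],[0,0,-0.02,0,0,0,0],[0,0,-0.022,0,0,0,0],[0,0,-0.024,0,0,0,0],[0,0,-0.024,0,0,0,0],[0,0,-0.024,0,0,0,0],[0,0,-0.024,0,0,0,0],[0,0,-0.024,0,0,0,0]]'
python3 - <<'E'
from h import *
o=manip.get_obs();print(o['ee_pos'],o['eef_rot'],o['wrist_torque'])
s=grab('side','s7');W=world(s);n=np.array([.92521,-.37947]);t=np.array([.37947,.92521])
tt=W[...,:2]@t;nn=W[...,:2]@n;h=cv2.cvtColor(s['pixels'],cv2.COLOR_BGR2HSV)
k=(h[...,1]<50)&(tt>-150)&(tt<-125)&(W[...,2]>55)
for a in range(546,678,18):
    q=k&(abs(nn-a)<9);print(a,np.percentile(W[q][:,2],2).round(1))
E
```

```text
clock: 18.78
ee_pos: [498.6, -348.3, 99.4]
eef_rot: [0.981, -0.192, -0.025, -0.004]
wrist_force: [-12.7, 9.5, 19.3]
gripper_width: 9.4
[ 498.56018523 -348.26312572   99.41631554] [ 0.98101138 -0.19229258 -0.02494804 -0.00422357] [1.42680261 1.59358212 0.18834654]
546 77.9
564 78.5
582 78.7
600 80.1
618 80.5
636 79.9
654 81.2
672 64.0
```

```bash
python3 -m jog '[[-0.006,0.0025,0.004,0.002,0.005,0,0],[-0.006,0.0025,0.004,0.004,0.01,0,0],[-0.006,0.0025,0,0.006,0.015,0,0],[-0.006,0.0025,-0.005,0.008,0.02,0,0],[-0.006,0.0025,-0.01,0.01,0.024,0,0],[-0.006,0.0025,-0.015,0.01,0.024,0,0],[-0.006,0.0025,-0.02,0.01,0.024,0,0],[-0.006,0.0025,-0.02,0.01,0.024,0,0],[-0.006,0.0025,-0.02,0.01,0.024,0,0],[-0.006,0.0025,-0.02,0.01,0.024,0,0]]'
cat > z.py <<'E'
from h import *
o=manip.get_obs();print(o['ee_pos'],o['eef_rot'],o['wrist_force'],o['wrist_torque'])
s=grab('side','sz');W=world(s);n=np.array([.92521,-.37947]);t=np.array([.37947,.92521])
tt=W[...,:2]@t;nn=W[...,:2]@n;h=cv2.cvtColor(s['pixels'],cv2.COLOR_BGR2HSV)
k=(h[...,1]<50)&(tt>-150)&(tt<-125)&(W[...,2]>55)
print([(a,np.percentile(W[k&(abs(nn-a)<9)][:,2],2).round(1)) for a in range(546,666,18) if (k&(abs(nn-a)<9)).sum()>5])
E
python3 z.py
```

```text
clock: 19.67
ee_pos: [498.4, -348.3, 98.7]
eef_rot: [0.979, -0.192, -0.064, -0.012]
wrist_force: [-8.8, 8.8, 19.1]
gripper_width: 9.0
[ 498.39968252 -348.34710055   98.69528273] [ 0.97928591 -0.19169247 -0.06415092 -0.01173757] [-8.79037788  8.80965207 19.06357227] [1.24587823 1.02281272 0.21785707]
[(546, np.float64(78.0)), (564, np.float64(78.0)), (582, np.float64(78.8)), (600, np.float64(78.4)), (618, np.float64(80.3)), (636, np.float64(79.3)), (654, np.float64(81.1))]
```

Gripping at the web just twists the bracket in the fingers and jams the hooks. The hooks hold it now, so I'll release it and push down with closed fingertips on the back plate's top, in line with the catch.

```bash
python3 -m jog '[[-0.005,0.002,0.004,0,0,0,0],[-0.005,0.002,0.008,0,0,0,0],[-0.005,0.002,0.01,0,0,0,0],[-0.005,0.002,0.01,0,0,0,0],[-0.005,0.002,0.01,0,0,0,0.1],[-0.005,0.002,0.01,0,0,0,0.2],[-0.005,0.002,0.01,0,0,0,0.4],[-0.005,0.002,0.01,0,0,0,0.4],[-0.005,0.002,0.01,0,0,0,0.4],[-0.005,0.002,0.01,0,0,0,0.4]]'
python3 z.py; cd pics; python3 -c "
import cv2;s=cv2.imread('sz.png');cv2.imwrite('c7.png',cv2.resize(s[170:250,260:370],(770,560),interpolation=3))"
```

```text
clock: 20.55
ee_pos: [497.2, -348.2, 100.6]
eef_rot: [0.979, -0.192, -0.064, -0.012]
wrist_force: [-0.6, 0.2, 1.0]
gripper_width: 34.8
[ 497.23008225 -348.17833463  100.63517353] [ 0.97924563 -0.19188445 -0.06420303 -0.01167615] [-0.55686511  0.19085239  0.98787803] [ 0.01060373 -0.03871101  0.01622438]
[(546, np.float64(80.1)), (564, np.float64(80.9)), (582, np.float64(81.4)), (600, np.float64(83.8)), (618, np.float64(82.0)), (636, np.float64(81.7)), (654, np.float64(82.9))]
```

View pics/c7.png

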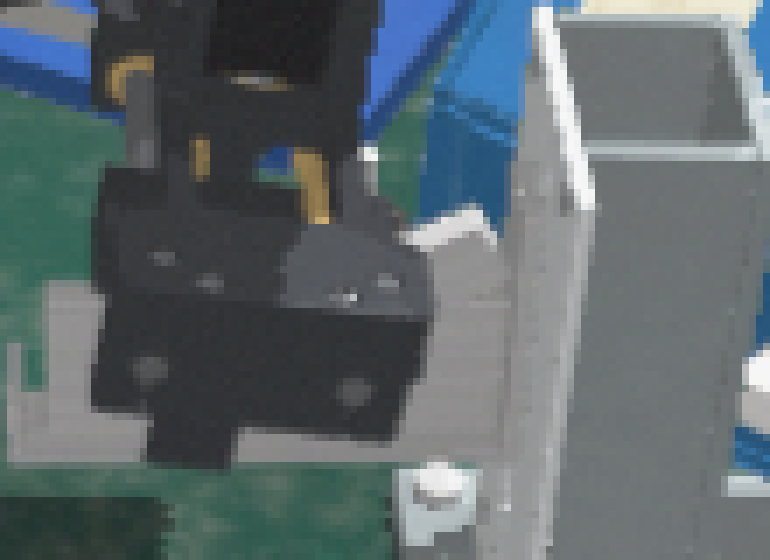

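Released, the bracket hangs level on its hooks at about 82 mm, with the plate against the strip at crop x≈510. Next: rise, straighten, close, and move above the plate.

```bash
python3 -m jog '[[-0.01,0.004,0.05,0,0,0,0.4],[-0.02,0.008,0.12,0,0,0,0.4],[-0.02,0.008,0.22,0,0,0,0.4],[-0.02,0.008,0.32,-0.008,-0.02,0,0.4],[-0.02,0.008,0.42,-0.016,-0.0386,0,0.3],[-0.02,0.008,0.5,-0.016,-0.0386,0,0],[-0.02,0.008,0.5,-0.016,-0.0386,0,0],[-0.02,0.008,0.5,-0.016,-0.0386,0,0],[-0.02,0.008,0.5,-0.016,-0.0386,0,0],[-0.02,0.008,0.5,-0.016,-0.0386,0,0]]' 30;python3 z.py; cat /dev/null; python3 -c "
from station import manip
p=manip.get_obs()['ee_pos'];print((567-p[0])/200,(-375.2-p[1])/200)"
```

```text
clock: 21.43
ee_pos: [492.9, -346.1, 199.4]
eef_rot: [0.981, -0.192, -0.001, 0.001]
wrist_force: [-0.3, -0.3, -0.6]
gripper_width: 0.1
[ 492.85450806 -346.08002896  199.43298994] [ 9.81341182e-01 -1.92271180e-01 -8.59921061e-04  7.34264738e-04] [-0.29031319 -0.34709015 -0.56077193] [0.10955059 0.01102752 0.04862923]
[(546, np.float64(81.2)), (564, np.float64(81.0)), (582, np.float64(82.1)), (600, np.float64(82.7)), (618, np.float64(82.3)), (636, np.float64(82.4)), (654, np.float64(83.2))]
0.37078251370371246 -0.1457311310172821
```

```bash
python3 -m jog '[[0.1,-0.04,0,0,0,0,0],[0.2,-0.08,0,0,0,0,0],[0.3,-0.118,0,0,0,0,0],[0.371,-0.146,0,0,0,0,0],[0.371,-0.146,0,0,0,0,0],[0.371,-0.146,-0.05,0,0,0,0],[0.371,-0.146,-0.1,0,0,0,0],[0.371,-0.146,-0.13,0,0,0,0],[0.371,-0.146,-0.13,0,0,0,0],[0.371,-0.146,-0.13,0,0,0,0]]'
python3 z.py; cd pics; python3 -c "
import cv2;s=cv2.imread('sz.png');cv2.imwrite('c8.png',cv2.resize(s[140:250,260:370],(560,560),interpolation=3))"
```

```text
clock: 22.32
ee_pos: [566.1, -374.7, 172.0]
eef_rot: [0.981, -0.192, -0.002, -0.0]
wrist_force: [0.2, 0.3, 0.9]
gripper_width: 0.5
[ 566.13340371 -374.67366205  171.97936476] [ 9.81313984e-01 -1.92403683e-01 -1.92004920e-03 -7.30179154e-06] [0.24002129 0.31302604 0.90177842] [ 0.07247545 -0.02104443 -0.00173056]
[(546, np.float64(79.9)), (564, np.float64(80.8)), (582, np.float64(81.3)), (600, np.float64(81.5)), (618, np.float64(82.1)), (636, np.float64(82.9)), (654, np.float64(83.6))]
```

View pics/c8.png

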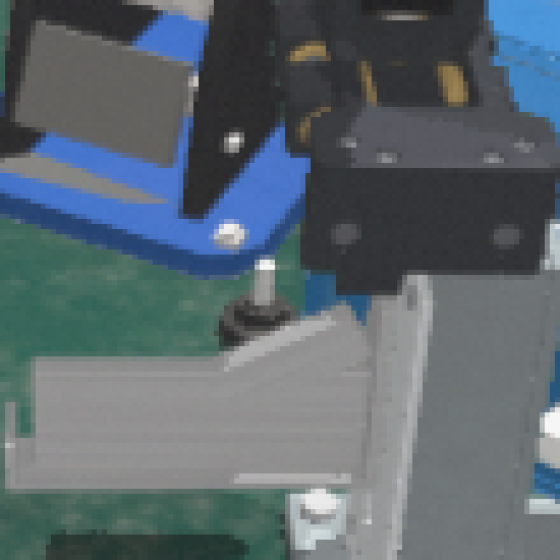

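The closed fingers stand just above the back plate top, around crop (370,290), with the bracket hanging undisturbed. Pushing down in steps now.

```bash
python3 -m jog '[[0,0,-0.005,0,0,0,0],[0,0,-0.01,0,0,0,0],[0,0,-0.015,0,0,0,0],[0,0,-0.02,0,0,0,0],[0,0,-0.025,0,0,0,0],[0,0,-0.03,0,0,0,0],[0,0,-0.03,0,0,0,0],[0,0,-0.03,0,0,0,0],[0,0,-0.03,0,0,0,0],[0,0,-0.03,0,0,0,0]]'; python3 z.py
```

```text
clock: 23.2
ee_pos: [566.5, -375.1, 167.7]
eef_rot: [0.981, -0.192, -0.001, 0.001]
wrist_force: [-3.2, 1.5, 4.6]
gripper_width: 0.8
[ 566.48038238 -375.12144564  167.68113315] [ 9.81324932e-01 -1.92351911e-01 -1.35336509e-03  5.38259061e-04] [-3.21391241  1.48406948  4.62540343] [ 0.32274871  0.64203913 -0.00865043]
[(546, np.float64(80.5)), (564, np.float64(80.6)), (582, np.float64(80.8)), (600, np.float64(81.8)), (618, np.float64(81.9)), (636, np.float64(83.2)), (654, np.float64(83.5))]
```

Contact came at the expected height (tip ≈ 160). Continuing.

```bash
python3 -m jog '[[0,0,-0.005,0,0,0,0],[0,0,-0.009,0,0,0,0],[0,0,-0.012,0,0,0,0],[0,0,-0.015,0,0,0,0],[0,0,-0.018,0,0,0,0],[0,0,-0.02,0,0,0,0],[0,0,-0.02,0,0,0,0],[0,0,-0.02,0,0,0,0],[0,0,-0.02,0,0,0,0],[0,0,-0.02,0,0,0,0]]'; python3 z.py
```

```text
clock: 24.08
ee_pos: [566.5, -375.3, 167.2]
eef_rot: [0.981, -0.192, -0.001, 0.001]
wrist_force: [-10.7, 7.3, 18.4]
gripper_width: 0.3
[ 566.47243956 -375.27262263  167.18057403] [ 0.98134339 -0.19225732 -0.00105097  0.00108303] [-10.71030858   7.2601284   18.423368  ] [ 0.96216463  1.41810662 -0.01938397]
[(546, np.float64(78.1)), (564, np.float64(78.9)), (582, np.float64(78.8)), (600, np.float64(79.1)), (618, np.float64(80.3)), (636, np.float64(81.5)), (654, np.float64(82.1))]
```

```bash
python3 -m jog '[[0,0,-0.005,0,0,0,0],[0,0,-0.01,0,0,0,0],[0,0,-0.015,0,0,0,0],[0,0,-0.018,0,0,0,0],[0,0,-0.02,0,0,0,0],[0,0,-0.022,0,0,0,0],[0,0,-0.022,0,0,0,0],[0,0,-0.022,0,0,0,0],[0,0,-0.022,0,0,0,0],[0,0,-0.022,0,0,0,0]]'; python3 z.py
```

```text
clock: 24.97
ee_pos: [566.5, -375.3, 166.9]
eef_rot: [0.981, -0.192, -0.001, 0.002]
wrist_force: [-12.2, 8.9, 22.7]
gripper_width: 0.3
[ 566.51340835 -375.30656471  166.93073689] [ 9.81380411e-01 -1.92066016e-01 -7.15569163e-04  1.61936069e-03] [-12.24406734   8.92359711  22.727644  ] [ 1.27373287  1.73096097 -0.07579698]
[(546, np.float64(79.4)), (564, np.float64(78.8)), (582, np.float64(79.2)), (600, np.float64(80.2)), (618, np.float64(80.0)), (636, np.float64(82.0)), (654, np.float64(82.3))]
```

```bash
cat > g.py <<'E'
from h import *
import sys
L=[]
for i in range(6): L.append(manip.get_image('side')['depth'])
s=manip.get_image('side');s['depth']=np.median(L,0);np.savez('side.npz',**s);W=world(s);n=np.array([.92521,-.37947]);t=np.array([.37947,.92521])
tt=W[...,:2]@t;nn=W[...,:2]@n;z=W[...,2]
for a in range(60,184,8):
    q=(abs(z-a)<4)&(nn>650)&(nn<690)
    st=q&(tt<-150)&(tt>-168); pl=q&(tt<-142)&(tt>-147.5)
    f=lambda m:(m.sum(),np.percentile(nn[m],[5,50,95]).round(1).tolist()) if m.sum()>3 else None
    print(a,'strip',f(st),'plate side',f(pl))
print(np.round(nn[195:230:3,300:330],0).astype(int)[:, ::1])
E
python3 g.py
```

```text
60 strip (np.int64(16), [678.1, 685.9, 689.7]) plate side None
68 strip (np.int64(15), [678.0, 678.3, 688.8]) plate side None
76 strip (np.int64(18), [678.1, 686.0, 689.6]) plate side None
84 strip (np.int64(13), [678.1, 678.3, 688.9]) plate side (np.int64(50), [652.4, 665.8, 678.0])
92 strip (np.int64(20), [678.1, 682.1, 689.4]) plate side (np.int64(10), [673.4, 675.3, 677.2])
100 strip (np.int64(13), [678.0, 685.8, 688.8]) plate side (np.int64(15), [672.9, 676.2, 678.3])
108 strip (np.int64(22), [678.1, 686.1, 689.8]) plate side (np.int64(11), [672.5, 674.0, 676.4])
116 strip (np.int64(12), [678.0, 682.4, 688.9]) plate side (np.int64(14), [673.0, 676.4, 678.3])
124 strip (np.int64(22), [678.0, 686.0, 689.7]) plate side (np.int64(14), [672.2, 674.1, 676.8])
132 strip (np.int64(13), [678.0, 686.8, 688.9]) plate side (np.int64(17), [672.8, 675.4, 678.1])
140 strip (np.int64(22), [678.0, 682.1, 689.9]) plate side (np.int64(10), [672.5, 674.2, 676.0])
148 strip (np.int64(17), [678.0, 687.0, 689.9]) plate side (np.int64(18), [671.6, 674.2, 678.2])
156 strip (np.int64(23), [678.0, 685.6, 
[... 1114 characters left out ...]
637 639 640 642 644 645
  647 649 650 652 654 656 657 659 661 663 664 666]
 [616 618 620 622 623 625 627 628 630 632 634 635 637 639 641 642 644 646
  648 649 651 653 655 656 658 660 662 663 665 667]
 [617 618 620 622 624 625 627 629 631 632 634 636 638 639 641 643 645 646
  648 650 652 653 655 657 659 660 662 664 665 667]
 [617 619 621 622 624 626 628 629 631 633 635 636 638 640 642 643 645 647
  649 650 652 654 656 657 659 661 663 664 666 668]
 [617 619 621 623 624 626 628 630 632 633 635 637 639 641 642 644 646 647
  649 651 653 655 656 658 660 661 663 665 667 668]
 [618 620 621 623 625 627 628 630 632 634 636 637 639 641 643 645 646 648
  650 651 653 655 657 659 660 662 664 666 667 669]]
```

Depth shows why it jammed: the plate bottom is flush but the top leans out about 1.5 mm, so the upper lip sits on the strip's rear edge. I'll straddle the web right at the plate, press the top in, grip there and push down.

```bash
python3 -m jog '[[0,0,0.03,0,0,0,0],[0,0,0.05,0,0,0,0.19],[-0.02,0.008,0.05,0,0,0,0.19],[-0.043,0.0175,0.05,0,0,0,0.19],[-0.043,0.0175,0.05,0,0,0,0.19],[-0.043,0.0175,0.05,0,0,0,0.19],[-0.043,0.0175,0.05,0,0,0,0.19],[-0.043,0.0175,0.05,0,0,0,0.19],[-0.043,0.0175,0.05,0,0,0,0.19],[-0.043,0.0175,0.05,0,0,0,0.19]]' 40
python3 -m jog '[[0,0,-0.03,0,0,0,0.19],[0,0,-0.06,0,0,0,0.19],[0,0,-0.09,0,0,0,0.19],[0,0,-0.11,0,0,0,0.19],[0,0,-0.13,0,0,0,0.19],[0,0,-0.15,0,0,0,0.19],[0,0,-0.15,0,0,0,0.19],[0,0,-0.15,0,0,0,0.19],[0,0,-0.15,0,0,0,0.19],[0,0,-0.15,0,0,0,0.19]]'
python3 g.py | grep -E '^(92|124|140|148|156)'; python3 z.py
```

```text
clock: 26.2
ee_pos: [558.0, -371.9, 176.8]
eef_rot: [0.981, -0.192, -0.001, 0.002]
wrist_force: [0.2, -0.7, 1.0]
gripper_width: 16.5
clock: 27.03
ee_pos: [558.2, -372.1, 147.3]
eef_rot: [0.981, -0.192, -0.0, 0.002]
wrist_force: [0.2, 0.5, 0.3]
gripper_width: 16.6
92 strip (np.int64(20), [678.1, 685.9, 689.6]) plate side (np.int64(12), [673.0, 675.2, 677.3])
124 strip (np.int64(22), [678.0, 686.0, 689.6]) plate side (np.int64(14), [672.1, 674.1, 676.8])
140 strip (np.int64(32), [653.7, 678.1, 689.6]) plate side (np.int64(12), [671.6, 674.0, 677.0])
148 strip (np.int64(56), [651.6, 663.5, 688.1]) plate side (np.int64(6), [671.9, 674.3, 677.5])
156 strip (np.int64(31), [653.3, 668.0, 688.7]) plate side None
[ 558.00782075 -371.92896074  146.96498498] [ 9.81378395e-01 -1.92076118e-01 -6.30391674e-04  1.67719257e-03] [-0.34356035  0.34779371  0.01015257] [0.05075136 0.0401506  0.04539214]
[(546, np.float64(81.2)), (564, np.float64(81.3)), (582, np.float64(81.6)), (600, np.float64(81.9)), (618, np.float64(82.2)), (636, np.float64(82.8)), (654, np.float64(82.2))]
```

```bash
python3 -m jog '[[0.006,-0.0025,0,0,0,0,0.19],[0.012,-0.005,0,0,0,0,0.19],[0.018,-0.0075,0,0,0,0,0.19],[0.024,-0.01,0,0,0,0,0.19],[0.028,-0.0115,0,0,0,0,0.19],[0.033,-0.0135,0,0,0,0,0.19],[0.037,-0.015,0,0,0,0,0.19],[0.037,-0.015,0,0,0,0,0.19],[0.037,-0.015,0,0,0,0,0.19],[0.037,-0.015,0,0,0,0,0.19]]'
python3 g.py | grep -E '^(92|108|124|140|148|156)'; python3 z.py
```

```text
clock: 28.27
ee_pos: [563.2, -374.0, 146.5]
eef_rot: [0.981, -0.192, -0.004, 0.001]
wrist_force: [-11.1, 4.0, 6.4]
gripper_width: 17.1
92 strip (np.int64(19), [678.0, 678.2, 689.5]) plate side (np.int64(12), [672.2, 673.7, 677.7])
108 strip (np.int64(21), [678.0, 686.0, 689.9]) plate side (np.int64(11), [672.4, 674.2, 676.6])
124 strip (np.int64(22), [677.9, 682.1, 689.4]) plate side (np.int64(12), [672.7, 674.8, 677.4])
140 strip (np.int64(34), [657.0, 678.2, 689.4]) plate side None
148 strip (np.int64(60), [654.1, 667.9, 688.2]) plate side None
156 strip (np.int64(23), [655.0, 669.8, 687.9]) plate side None
[ 563.19149148 -373.98786392  146.55411612] [ 9.81372727e-01 -1.92078560e-01 -3.57551855e-03  7.83352420e-04] [-11.29158706   5.50293937   6.05769982] [ 0.72701624  1.68140865 -0.01748515]
[(546, np.float64(83.4)), (564, np.float64(83.4)), (582, np.float64(83.6)), (600, np.float64(81.8)), (618, np.float64(82.2)), (636, np.float64(83.2)), (654, np.float64(83.2))]
```

Pressed in, the bracket is now level. Grip here, holding the press.

```bash
python3 -m jog '[[0.006,-0.0025,0,0,0,0,0],[0.008,-0.003,0,0,0,0,0],[0.008,-0.003,0,0,0,0,0],[0.008,-0.003,0,0,0,0,0],[0.008,-0.003,0,0,0,0,0],[0.008,-0.003,0,0,0,0,0],[0.008,-0.003,-0.003,0,0,0,0],[0.008,-0.003,-0.006,0,0,0,0],[0.008,-0.003,-0.008,0,0,0,0],[0.008,-0.003,-0.01,0,0,0,0]]' 55
python3 z.py
python3 -m jog '[[0.004,-0.0015,-0.003,0,0,0,0],[0.004,-0.0015,-0.006,0,0,0,0],[0.004,-0.0015,-0.009,0,0,0,0],[0.004,-0.0015,-0.012,0,0,0,0],[0.004,-0.0015,-0.015,0,0,0,0],[0.004,-0.0015,-0.018,0,0,0,0],[0.004,-0.0015,-0.02,0,0,0,0],[0.004,-0.0015,-0.02,0,0,0,0],[0.004,-0.0015,-0.02,0,0,0,0],[0.004,-0.0015,-0.02,0,0,0,0]]'
python3 z.py
```

```text
clock: 29.5
ee_pos: [563.3, -373.5, 144.7]
eef_rot: [0.981, -0.192, -0.006, -0.0]
wrist_force: [-9.2, 5.8, 7.4]
gripper_width: 9.1
[ 563.26069422 -373.54319258  144.71301109] [ 9.81377357e-01 -1.92002618e-01 -5.78503231e-03 -1.07393639e-04] [-9.20595962  5.84094626  7.38777901] [0.91801134 1.4851842  0.0127847 ]
[(546, np.float64(82.5)), (564, np.float64(81.4)), (582, np.float64(82.0)), (600, np.float64(81.9)), (618, np.float64(81.5)), (636, np.float64(81.7)), (654, np.float64(81.7))]
clock: 30.38
ee_pos: [563.3, -373.5, 140.0]
eef_rot: [0.981, -0.192, -0.007, -0.001]
wrist_force: [-5.5, 3.3, -0.2]
gripper_width: 9.5
[ 563.32743715 -373.46226134  139.95337233] [ 9.81363679e-01 -1.92038491e-01 -6.80191115e-03 -5.29846660e-04] [-5.49198705  3.283956   -0.23271064] [ 0.31243732  0.66110181 -0.05558441]
[(546, np.float64(76.0)), (564, np.float64(76.7)), (582, np.float64(77.3)), (600, np.float64(76.5)), (618, np.float64(76.1)), (636, np.float64(76.2)), (654, np.float64(76.8))]
```

Moving down level, and the force has dropped at about 76 mm: the catch is over. Now to home.

```bash
python3 -m jog '[[0.002,-0.001,-0.003,0,0,0,0],[0.002,-0.001,-0.006,0,0,0,0],[0.002,-0.001,-0.009,0,0,0,0],[0.002,-0.001,-0.012,0,0,0,0],[0.002,-0.001,-0.015,0,0,0,0],[0.002,-0.001,-0.018,0,0,0,0],[0.002,-0.001,-0.022,0,0,0,0],[0.002,-0.001,-0.025,0,0,0,0],[0.002,-0.001,-0.028,0,0,0,0],[0.002,-0.001,-0.028,0,0,0,0]]'
python3 z.py
```

```text
clock: 31.27
ee_pos: [563.4, -373.6, 137.4]
eef_rot: [0.981, -0.192, -0.007, -0.0]
wrist_force: [-12.7, 7.7, 18.7]
gripper_width: 9.5
[ 563.37462136 -373.56243028  137.39992175] [ 9.81392575e-01 -1.91876279e-01 -7.20832967e-03 -3.83719094e-04] [-12.69524626   7.74414557  18.66901296] [ 1.22977219  1.73061106 -0.05222917]
[(546, np.float64(74.0)), (564, np.float64(73.9)), (582, np.float64(74.6)), (600, np.float64(74.7)), (618, np.float64(73.0)), (636, np.float64(74.2)), (654, np.float64(74.4))]
```

```bash
python3 -m jog '[[-0.004,0.0015,0,0,0,0,0],[-0.004,0.0015,-0.004,0,0,0,0],[-0.004,0.0015,-0.008,0,0,0,0],[-0.004,0.0015,-0.012,0,0,0,0],[-0.004,0.0015,-0.016,0,0,0,0],[-0.004,0.0015,-0.02,0,0,0,0],[-0.004,0.0015,-0.022,0,0,0,0],[-0.004,0.0015,-0.024,0,0,0,0],[-0.004,0.0015,-0.024,0,0,0,0],[-0.004,0.0015,-0.024,0,0,0,0]]'
python3 z.py
python3 - <<'E'
from h import *
d=dict(np.load('side.npz'));W=world(d);z=W[...,2];n=np.array([.92521,-.37947]);t=np.array([.37947,.92521]);tt=W[...,:2]@t;nn=W[...,:2]@n
q=(nn>676)&(nn<735)&(tt>-176)&(tt<-90)&(z>178)&(z<195);print('top of upright z hist',np.histogram(z[q],bins=np.arange(178,195,1)))
q=(nn>600)&(nn<650)&(tt>-100)&(tt<-60)&(abs(z)<6);print('table',np.median(z[q]))
q=(nn>690)&(nn<770)&(tt<-165)&(abs(z-10)<5);print('foot',np.median(z[q]))
q=(nn>540)&(nn<580)&(tt>-146)&(tt<-138);print('flange side z',np.percentile(z[q],[1,5,50,95]))
E
```

```text
clock: 32.15
ee_pos: [563.3, -373.6, 137.2]
eef_rot: [0.981, -0.192, -0.006, 0.0]
wrist_force: [-12.4, 8.8, 25.3]
gripper_width: 9.6
[ 563.34422111 -373.63915286  137.21724447] [ 9.81439921e-01 -1.91669942e-01 -6.18032193e-03  3.43336486e-04] [-12.40727247   8.76034398  25.28711378] [ 1.37661647  1.57572914 -0.01138716]
[(546, np.float64(74.8)), (564, np.float64(74.0)), (582, np.float64(74.2)), (600, np.float64(73.1)), (618, np.float64(73.1)), (636, np.float64(74.1)), (654, np.float64(74.3))]
top of upright z hist (array([11, 10, 11,  7,  8, 11, 16, 26, 48, 20,  2,  0,  0,  0,  0,  0]), array([178, 179, 180, 181, 182, 183, 184, 185, 186, 187, 188, 189, 190,
       191, 192, 193, 194]))
table -0.6116485561577178
foot 9.44589861347174
flange side z [ -3.030984    -1.62159511  76.55111444 467.63820309]
```

```bash
python3 -m jog '[[-0.002,0.001,0,0,0,0,0],[-0.002,0.001,0,0,0,0,0.22],[-0.002,0.001,0,0,0,0,0.22],[-0.002,0.001,0,0,0,0,0.22],[-0.015,0.006,0,0,0,0,0.22],[-0.03,0.012,0,0,0,0,0.22],[-0.03,0.012,0.05,0,0,0,0.22],[-0.03,0.012,0.12,0,0,0,0.22],[-0.03,0.012,0.2,0,0,0,0.22],[-0.03,0.012,0.25,0,0,0,0.22]]'
python3 z.py; python3 g.py | grep -E '^(76|84|92|108|124|140|148)'
python3 - <<'E'
from h import *
d=dict(np.load('side.npz'));T=d['T'];W=world(d);z=W[...,2];n=np.array([.92521,-.37947]);t=np.array([.37947,.92521]);tt=W[...,:2]@t;nn=W[...,:2]@n
for lo,hi in((545,560),(600,630),(650,668)):
    q=(nn>lo)&(nn<hi)&(tt>-147)&(tt<-141)&(z>60)&(z<85);print('flange edge z',np.sort(z[q])[:6].round(1),q.sum())
q=(nn>665)&(nn<680)&(tt>-150)&(tt<-118)&(z>130)&(z<165);print('plate top',np.histogram(z[q],bins=range(130,166,2)))
cv2.imwrite('pics/c9.png',cv2.resize(d['pixels'][150:260,250:400],(750,550),interpolation=3))
E
```

```text
clock: 33.03
ee_pos: [558.3, -372.2, 190.7]
eef_rot: [0.981, -0.192, -0.004, 0.001]
wrist_force: [0.4, 0.1, 0.3]
gripper_width: 19.5
[ 558.29458724 -372.15000958  190.68305926] [ 0.9814437  -0.19169292 -0.00449238  0.00137864] [0.3518303  0.13820627 0.31530217] [ 0.02257215 -0.01571412  0.02060584]
[(546, np.float64(71.5)), (564, np.float64(71.4)), (582, np.float64(72.1)), (600, np.float64(72.6)), (618, np.float64(72.7)), (636, np.float64(73.8)), (654, np.float64(74.3))]
76 strip (np.int64(19), [678.1, 686.0, 689.8]) plate side (np.int64(38), [652.0, 666.6, 677.4])
84 strip (np.int64(13), [678.0, 686.9, 689.1]) plate side (np.int64(11), [673.5, 676.1, 678.2])
92 strip (np.int64(18), [678.0, 682.1, 689.5]) plate side (np.int64(11), [673.5, 675.4, 677.4])
108 strip (np.int64(21), [678.0, 685.9, 689.5]) plate side (np.int64(12), [672.5, 674.7, 677.0])
124 strip (np.int64(22), [678.0, 686.0, 689.7]) plate side (np.int64(10), [672.1, 673.8, 675.8])
140 strip (np.int64(22), [678.0, 686.0, 689.7]) plate side (np.int64(13), [672.2, 674.3, 676.8])
148 strip (np.int64(16), [678.0, 686.8, 689.1]) plate side (np.int64(12), [671.8, 674.3, 678.1])
flange edge z [70.5 70.8 71.  71.3 71.4 71.6] 27
flange edge z [72.1 72.1 72.2 72.4 72.4 72.6] 43
flange edge z [73.2 73.2 73.5 73.7 73.7 73.7] 24
plate top (array([10, 12,  6, 12,  6,  4,  9, 10,  9, 33,  1,  3,  1,  4,  3,  7,  4]), array([130, 132, 134, 136, 138, 140, 142, 144, 146, 148, 150, 152, 154,
       156, 158, 160, 162, 164]))
```

View pics/c9.png

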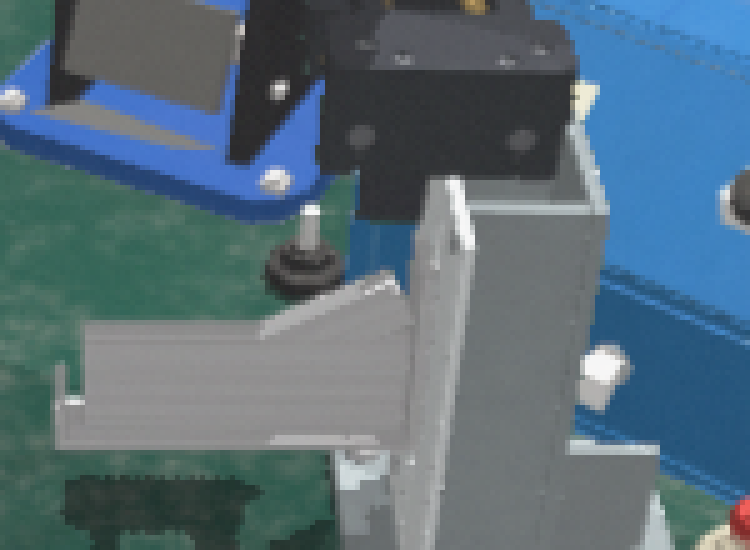

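The released bracket hangs with its plate against the strip (crop x≈410) and the underside at about 72–73 mm, sagging slightly at the nose within the hook play. To confirm home, I'll touch the plate top, which should be at 150 mm.

```bash
python3 -m jog '[[0,0,0,0,0,0,0],[0.02,-0.008,0,0,0,0,0],[0.041,-0.015,0,0,0,0,0],[0.041,-0.015,-0.03,0,0,0,0],[0.041,-0.015,-0.06,0,0,0,0],[0.041,-0.015,-0.09,0,0,0,0],[0.041,-0.015,-0.12,0,0,0,0],[0.041,-0.015,-0.15,0,0,0,0],[0.041,-0.015,-0.15,0,0,0,0],[0.041,-0.015,-0.15,0,0,0,0]]' 30
python3 -m jog '[[0,0,-0.003,0,0,0,0],[0,0,-0.006,0,0,0,0],[0,0,-0.009,0,0,0,0],[0,0,-0.012,0,0,0,0],[0,0,-0.015,0,0,0,0],[0,0,-0.018,0,0,0,0],[0,0,-0.021,0,0,0,0],[0,0,-0.024,0,0,0,0],[0,0,-0.024,0,0,0,0],[0,0,-0.024,0,0,0,0]]'; python3 z.py
```

```text
clock: 34.27
ee_pos: [565.1, -373.7, 157.9]
eef_rot: [0.981, -0.192, -0.007, -0.0]
wrist_force: [-4.3, 5.3, 12.3]
gripper_width: 0.3
clock: 35.1
ee_pos: [565.5, -374.1, 157.6]
eef_rot: [0.981, -0.191, -0.006, 0.001]
wrist_force: [-9.0, 7.4, 23.6]
gripper_width: 0.3
[ 565.50010315 -374.06617861  157.64089614] [ 9.81493557e-01 -1.91399331e-01 -6.01169430e-03  7.44057249e-04] [-8.9694185   7.40675656 23.57577967] [1.31318692 1.43303381 0.04670407]
[(546, np.float64(71.4)), (564, np.float64(71.5)), (582, np.float64(72.1)), (600, np.float64(71.9)), (618, np.float64(72.6)), (636, np.float64(73.7)), (654, np.float64(73.9))]
```

The plate top is at 149.7 mm, firm under 24 N: home. Retreat and check.

```bash
python3 -m jog '[[0,0,0.02,0,0,0,0],[-0.01,0.004,0.08,0,0,0,0],[-0.03,0.012,0.2,0,0,0,0],[-0.05,0.02,0.35,0,0,0,0],[-0.05,0.02,0.45,0,0,0,0],[-0.05,0.02,0.5,0,0,0,0],[-0.05,0.02,0.5,0,0,0,0],[-0.05,0.02,0.5,0,0,0,0],[-0.05,0.02,0.5,0,0,0,0],[-0.05,0.02,0.5,0,0,0,0]]'
python3 z.py;python3 g.py | grep -E '^(84|92|108|140|148)'; python3 -c "
from station import manip
print(manip.hand_in())"
```

```text
clock: 35.98
ee_pos: [554.8, -369.4, 255.2]
eef_rot: [0.981, -0.191, -0.008, -0.0]
wrist_force: [-0.2, 0.3, -1.0]
gripper_width: 0.8
[ 554.81247623 -369.41972527  255.18701714] [ 9.81479425e-01 -1.91418284e-01 -7.55687440e-03 -2.69322582e-04] [-0.18833162  0.30398784 -0.97290071] [0.02302455 0.00352024 0.00163702]
[(546, np.float64(71.0)), (564, np.float64(70.6)), (582, np.float64(71.8)), (600, np.float64(72.3)), (618, np.float64(72.9)), (636, np.float64(73.8)), (654, np.float64(74.4))]
84 strip (np.int64(11), [678.0, 686.6, 688.9]) plate side (np.int64(12), [673.1, 676.3, 678.2])
92 strip (np.int64(18), [678.0, 682.2, 689.4]) plate side (np.int64(11), [673.6, 675.3, 677.3])
108 strip (np.int64(20), [678.1, 682.2, 689.9]) plate side (np.int64(13), [672.4, 674.3, 677.3])
140 strip (np.int64(23), [677.9, 685.8, 689.8]) plate side (np.int64(12), [672.2, 674.1, 677.0])
148 strip (np.int64(17), [678.0, 685.8, 688.7]) plate side (np.int64(13), [672.0, 675.0, 678.2])
the job is handed in; nothing more can be done
None
```

The bracket is hooked in the two top slots, past the catch and on its home stop, and I handed the job in at about 36 s with the arm clear. No verdict was given.

**How it went:** The first push down, gripping mid web, tilted the bracket nose-down and jammed at about 80 mm. Pushing on the plate top with closed fingers stuck too. I then gripped the web right at the back plate and pressed the plate top in, which levelled the bracket. It went down past the catch at about 76 mm and stopped firmly. I let go, touched the plate top to check, and backed off.

**Checks that agreed:**
- The touch test found the plate top at about 149.7 mm, firm under 24 N; home is 150 mm.
- The wrist force is near zero with the arm away.
- The highest force readings were 25 N down (about 30 N in all, with the sideways part), at the end of the last push.

**Checks that disagreed or were not made:**
- Let go, the bracket sags about 1–2° nose-down. Depth shows the plate flush at the bottom and about 1 mm off the strip at the top. I took this as play in the hooks.
- Camera readings of the underside run from about 71 mm at the nose to 74 mm at the strip, against 72 mm for home.
- I did not check the side cutters, step gauge and knob individually. I planned the moves to stay clear of them.

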